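Turn the valve body pad-up in the marking tray and close the cover

TASK

The steel valve body in the marking tray has to lie with its flat rectangular pad facing straight up for marking. Turn it by rolling it along the rubber mat, without lifting it off the mat, and leave it lying still with the pad squarely up; then close the clear hinged cover fully. Do not disturb the other things on the bench.

Things in the scene. Friction and masses are not known exactly. Their poses are not given: they have to be found in the camera images.
- tray: marking tray fixed to the bench: open painted box, outside 170 (x) x 290 (y) x 68 mm high, walls 6 mm, black rubber mat inside whose top is 8 mm above the bench (inside 158 x 278 mm). Origin: centre of its underside. Its y axis is the way along which the valve body can roll; its +x side (away from the robot) carries the cover's hinge.
- valve: steel valve body in the tray, 120 mm long, 0.5 to 1 kg. It rolls on two plain round collars of 56 mm diameter (24 to 60 mm either side of the middle); between them a dark barrel of 41 mm diameter carries a flat pad and, on the other side, a round port boss. Origin: middle of the axis, 28 mm above the mat. x: the cylinder's axis, near the tray's x; y and z turn with it, but say nothing of the pad.
- valve_pad (a point): centre of the pad's flat face, 25 mm from the axis (3 mm inside the collars' rims); its z axis points out of the pad (pad up = z up), its x axis runs along the valve's axis. The pad, a bright rectangle 44 mm along the axis x 24 mm wide with two small dark screw holes, is fast on the body and turns with it. Not to be mistaken for the round port boss on the far side (20 mm, one dark hole).
- cover (a joint): angle of the cover in rad: 0 shut (lying level on the tray's rim), grows as it opens upward, about 1.6 to 1.75 at the start (upright, leaning slightly away from the robot). A stiff hinge holds it wherever it is left; about 3 N at the edge moves it.
- cover_hinge (a point): middle of the cover's hinge line, 87 mm from the tray's centre towards the tray's +x, 68 mm above the bench; the hinge line runs along the tray's y. The point's own x axis points from the free edge to the hinge (so it turns with the cover).
- cover_edge (a point): middle of the cover's free edge, 174 mm from the hinge. The cover is a clear panel in an aluminium frame, 174 mm from hinge to edge, 290 mm wide along the tray's y and 8 mm thick (when shut, its top is 76 mm above the bench); a black tab 70 mm wide sticks out 26 mm beyond the middle of the free edge.
- oil: bystander: grey oil bottle with red cap, 56 mm diameter, 130 mm high. Origin: centre of its underside.
- driver: bystander: screwdriver lying on the bench. Origin: underside at its middle.
- jar: bystander: open glass jar, 70 mm diameter, 60 mm high. Origin: centre of its underside.

How it is judged:
By the outcome, as a careful person would: the job done as asked, in the order asked, and still so for the second after the job is handed in, with the robot touching nothing.
It also fails if it takes over 72 s, if anything falls off the work surface, if the arm or the gripper's body presses on something with over 40 N, if the wrist force passes 120 N, or if a joint passes its speed limit or range.

ROBOT

A 6-joint arm with a two-finger parallel gripper is mounted at the origin on the work surface. World frame = base frame: x ahead of the robot, y to its left, z up, the work surface at z = 0. Lengths are in mm, angles in rad, forces in N, time in s.
With the tool pointing down it reaches from about 275 to 1000 mm from the base axis. Payload 8.4 kg.
Tool frame: the origin (TCP) lies between the finger pads; the fingertips stand 17 mm ahead of it and the grasp point (between the pads) lies 2 mm behind it; z points along the fingers, y is the line along which they close (so a half turn about z gives the same grasp; the last joint's range is limited). The gripper opens to 85 mm and grips with 20 to 120 N. Pads are 22 mm wide; open, the fingers measure 114 mm over their backs; the gripper's body (76 mm by 85 mm) begins 54 mm behind the grasp point. The pads swing forward as they close: fully open they stand 13 mm farther back than shut.
Start: joints at [-1.326, 0.353, 1.633, -0, 1.155, -0.002], TCP at [152.687, -606.065, 248.281] pointing down, gripper open.
Joint ranges: [-2.63, 2.63], [-0.92, 2.1], [0.06, 2.66], [-1.3, 4.44], [0, 2.69], [-3.02, 3.02]. Speed limits (rad/s): [2.22, 2.22, 2.79, 3.14, 3.14, 3.14].

INTERFACE

Orientations are given as [roll, pitch, yaw] about the fixed x, y, z axes, in that order (R = Rz(yaw) Ry(pitch) Rx(roll)).
In Python, from rig import sense, grab_frame, sign_off gives the robot as it stands. The module is installed in compiled form; this text tells all that it offers.
- The arm moves only by the tool send_rows, never from a script. Its argument "moves" is a list that holds one entry, the list of rows, each a list of 7 numbers: the shift along the world's x, y, z in m, then the turn, a rotation vector about the world's x, y, z in rad, then the opening, from -1 (shut) to 1 (fully open). In form: [[[dx, dy, dz, rx, ry, rz, jaw], ...]]. A call has 1 to 10 rows; each row shifts and turns the commanded pose from where the row before left it; what a row does not reach is not made up. A row lasts 1/10 s, in which the tool goes at most 50 mm and 8.59 degrees, less where a joint would pass 70% of its speed; a pose out of reach is approached as far as the arm can. A call with a gripper value outside its range is refused whole. The fingers move at their own pace and stop on an object; "grip_force" is the grip in N (left out, the last holds). Time passes only in rows, so rows that do not move let the fingers close. It gives the time, the measured TCP pose, the force, the opening and the grip force at its end, in the units of the state.
- sense(): the state, without advancing time (a new reading comes with each control period).
- grab_frame(name): name is "scene" or "top" or "wrist"; returns a dict with "img" (400x640x3 uint8, red, green, blue), "mtx" (3x3 intrinsics, pixels), "rvec" (rotation vector, rad) and "tvec" (3), from world to camera coordinates, as OpenCV has them; the wrist camera has in their place "T_tool_cam" (4x4, takes a point from camera to tool coordinates, whose origin is the TCP and whose axes are the flange's). Camera axes: x right, y down, z forward; pixel columns grow to the right and rows downward; lengths in mm; the calibration is good to about 2 mm. A picture is of the moment at which its call begins: read the wrist's pose just before it. There is no depth.
- sign_off(): hands the job in; it is judged then, once.
The state is a dict: "clock": time; "qpos": joint angles; "qvel": joint speeds; "joint_efforts": joint torques, N m; "eef_pos": TCP position; "tcp_rot": TCP orientation; "contact_force": force on the tool from outside, world axes, zero at the start; "wrist_torque": the same for the moment, N m; "opening": opening from 0.0 (shut) to 1.0 (fully open); "grasp_force": force on a finger pad.
Only numpy, scipy, OpenCV 4.12 (cv2) and the standard library are available. Lean on these libraries where they do the work, as an engineer would, in place of code of your own. Each camera call takes 0.05 s, during which the arm holds its last target. There are 200 camera calls.

## Working session

There is one attempt and no reset: what is moved stays moved. The work goes in short steps, Python scripts to look and compute and a tool call to move; the robot and the scene stay as the last step left them, time stands still between calls to the robot, and variables do not carry over. Pictures are saved under pics/ and viewed, at most 10 in all, crops included, and the job is handed in when it is done.

Besides the shell and the picture viewer there is one more tool, called after "Request:" in YAML: its name, and indented under it one key for each argument. send_rows: Moves the arm, as the interface text tells. Its arguments: {"type":"object","properties":{"moves":{"type":"array"},"grip_force":{"type":"number"}},"required":["moves"]}

```bash
mkdir -p pics; python3 - <<'E'
from rig import *
import cv2,numpy as np
s=sense();print(s)
for n in("scene","top"):
    f=grab_frame(n);cv2.imwrite(f"pics/{n}0.png",f["img"][...,::-1]);np.savez(f"{n}0.npz",**f)
    R=cv2.Rodrigues(np.array(f["rvec"],float))[0];print(n,f["mtx"],(-R.T@np.array(f["tvec"]).ravel()),R)
E
```

```text
{'clock': 0.0, 'qpos': array([-1.32640160e+00,  3.53659295e-01,  1.63412858e+00,  4.74412650e-06,
        1.15520048e+00, -2.42645494e-03]), 'qvel': array([-1.68424474e-03, -2.57239980e-05, -9.32836569e-05, -7.96980934e-05,
        1.29312602e-03, -3.42496363e-04]), 'joint_efforts': array([-2.75895827e-04, -6.05259776e+01, -3.42065549e+01,  2.05652566e-05,
        9.35460470e-03, -2.55649871e-05]), 'eef_pos': array([ 152.57814663, -605.62578408,  247.55708021]), 'tcp_rot': array([-3.14019697e+00, -7.72419657e-06,  2.46819257e-01]), 'contact_force': array([ 0.02320451, -0.02340257, -0.65529189]), 'wrist_torque': array([ 0.01364497, -0.0315216 ,  0.07608975]), 'grasp_force': 0.0, 'opening': 1.0013862247664174}
scene [[513.43513433   0.         311.30491638]
 [  0.         513.43513433 197.81993425]
 [  0.           0.           1.        ]] [1056.29201784  591.30521447 1131.37713794] [[-0.76012784  0.64963904 -0.01322046]
 [ 0.52106652  0.59728018 -0.60970983]
 [-0.38819499 -0.47034616 -0.79251444]]
top [[427.46220017   0.         314.38808184]
 [  0.         427.46220017 199.82632908]
 [  0.           0.           1.        ]] [ 435.02890017   -9.22829799 1116.04678905] [[-0.01278121 -0.99937319  0.03301312]
 [-0.99519127  0.00950732 -0.09748822]
 [ 0.09711324 -0.03410038 -0.99468899]]
```

View pics/scene0.png

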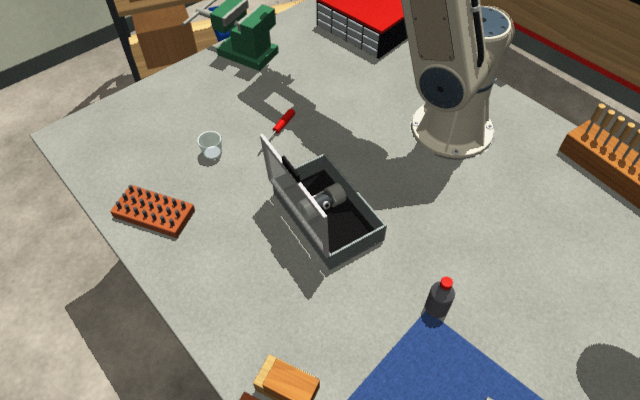

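View pics/top0.png

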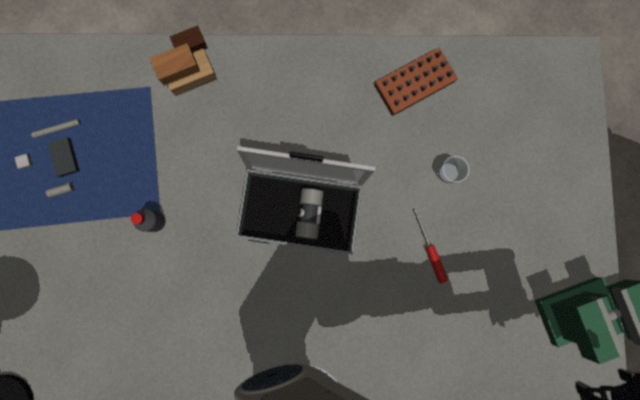

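The scene view shows the tray at (330,215) with its cover upright. The top view shows the tray at (300,210) and the valve at (311,213). I'll enlarge the valve in both views.

```bash
python3 - <<'E'
import cv2,numpy as np
a=cv2.imread("pics/top0.png")[130:260,225:385];b=cv2.imread("pics/scene0.png")[125:275,245:395]
a=cv2.resize(a,(400*160//160,325),interpolation=cv2.INTER_CUBIC)
a=cv2.convertScaleAbs(cv2.resize(a,(480,390)),alpha=1.6);
b=cv2.convertScaleAbs(cv2.resize(b,(390,390),interpolation=cv2.INTER_CUBIC)[:, 70:],alpha=1.6)
cv2.imwrite("pics/c1.png",np.hstack([a,b]));print(a.shape,b.shape)
E
```

```text
(390, 480, 3) (390, 320, 3)
```

View pics/c1.png

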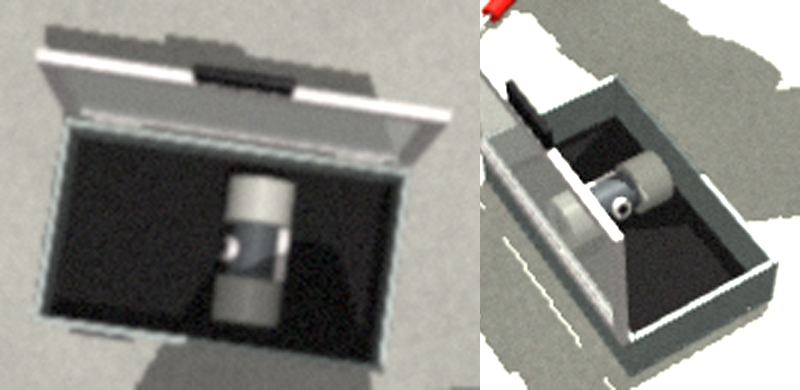

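```bash
cat > h.py <<'E'
import cv2,numpy as np
def ray(f,px,z,T=None):
    K=np.array(f["mtx"],float);d=np.linalg.inv(K)@np.array([px[0],px[1],1.])
    if T is None:
        R=cv2.Rodrigues(np.array(f["rvec"],float))[0].T;c=-R@np.array(f["tvec"],float).ravel()
    else: R,c=T[:3,:3],T[:3,3]
    d=R@d;return c+d*(z-c[2])/d[2]
def tool_cam(s,f):
    from scipy.spatial.transform import Rotation as Ro
    T=np.eye(4);T[:3,:3]=Ro.from_euler("xyz",s["tcp_rot"]).as_matrix();T[:3,3]=s["eef_pos"]
    return T@np.array(f["T_tool_cam"])
E
python3 - <<'E'
from h import *
f=dict(np.load("top0.npz"))
o=lambda p:(p[0]/3+225,p[1]/3+130)
for n,p,z in[("nl",(40,320),68),("nr",(380,364),68),("fr",(407,172),68),("fl",(65,122),68),("vfar",(262,178),55),("vnear",(246,325),55),("coverL",(38,55),242),("coverR",(448,118),242)]:
    print(n,ray(f,o(p),z).round(1))
for n,p in[("oil",(145,220)),("jar",(452,172)),("driver",(435,255))]:print(n,ray(f,p,0).round())
E
```

```text
nl [449.2 140.9  68. ]
nr [ 410.1 -134.7   68. ]
fr [ 567.4 -160.4   68. ]
fl [611.3 121.2  68. ]
vfar [565.  -40.8  55. ]
vnear [443.1 -26.1  55. ]
coverL [628.9 118.2 242. ]
coverR [ 582.9 -164.7  242. ]
oil [496. 390.   0.]
jar [ 615. -416.    0.]
driver [ 396. -361.    0.]
```

Request:
send_rows:
  moves:
    - [[0.02, 0.04, 0.005, 0, 0, 0.1, 1], [0.02, 0.04, 0.005, 0, 0, 0.1, 1], [0.02, 0.04, 0.005, 0, 0, 0.1, 1], [0.02, 0.04, 0.005, 0, 0, 0.1, 1], [0.02, 0.04, 0.005, 0, 0, 0.1, 1], [0.02, 0.04, 0.005, 0, 0, 0.1, 1], [0.02, 0.04, 0.005, 0, 0, 0.1, 1], [0.02, 0.04, 0.005, 0, 0, 0.1, 1], [0.02, 0.04, 0.005, 0, 0, 0.1, 1], [0.02, 0.04, 0.005, 0, 0, 0.1, 1]]

```text
clock: 1.1
eef_pos: [352.9, -204.3, 298.4]
tcp_rot: [3.141, 0.0, 1.251]
contact_force: [0.7, -0.4, -0.5]
opening: 0.999
grasp_force: 0.0
```

Request:
send_rows:
  moves:
    - [[0.03, 0.03, 0, 0, 0, 0.1, 0.6], [0.03, 0.03, 0, 0, 0, 0.08, 0.6], [0.03, 0.03, 0, 0, 0, 0, 0.6], [0.03, 0.03, 0, 0, 0, 0, 0.6], [0.01, 0.01, 0, 0, 0, 0, 0.6], [0, 0, 0, 0, 0, 0, 0.6], [0, 0, 0, 0, 0, 0, 0.6]]

```text
clock: 1.8
eef_pos: [481.8, -76.4, 297.8]
tcp_rot: [-3.14, 0.0, 1.427]
contact_force: [0.4, -0.4, -0.1]
opening: 0.8
grasp_force: 0.0
```

```bash
python3 - <<'E'
from rig import *
from h import *
s=sense();f=grab_frame("wrist");print(s["clock"],s["eef_pos"],s["tcp_rot"],s["opening"],s["contact_force"])
cv2.imwrite("pics/w1.png",f["img"][...,::-1]);np.savez("w1.npz",T=tool_cam(s,f),**f);print(f["T_tool_cam"],f["mtx"])
E
```

```text
1.8 [481.82684977 -76.42478377 297.83022206] [-3.14012983e+00  4.48900771e-04  1.42743524e+00] 0.8001030805548647 [ 0.3545904  -0.43871548 -0.09434385]
[[-1.60211541e-03 -9.60411472e-01 -2.78580755e-01  6.90817358e+01]
 [ 9.99998478e-01 -1.73118058e-03  2.17289664e-04 -2.00480614e-01]
 [-6.90961080e-04 -2.78579983e-01  9.60412784e-01 -1.25328643e+02]
 [ 0.00000000e+00  0.00000000e+00  0.00000000e+00  1.00000000e+00]] [[358.33919201   0.         315.36458605]
 [  0.         358.33919201 197.52227743]
 [  0.           0.           1.        ]]
```

View pics/w1.png

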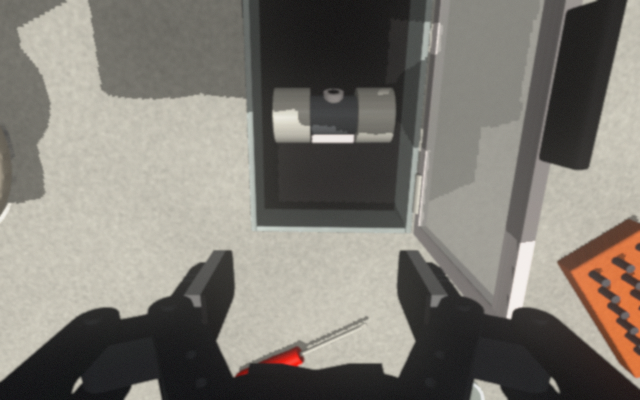

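The wrist view shows the valve lying at (334,115). The bright pad is at its lower edge (333,139), facing -y, and the port boss is at the top (333,94), facing +y. So the valve has to roll toward +y. Next I measure the pad angle.

```bash
cat >> h.py <<'E'
from scipy.optimize import least_squares
# section geometry in the tray frame (v along tray y)
TT=-0.147
def sect(f,T,px):
    d=T[:3,:3]@np.linalg.inv(np.array(f["mtx"],float))@np.array([px[0],px[1],1.]);c=T[:3,3]
    e=np.array([-np.sin(TT),np.cos(TT),0]);return np.array([c@e,c[2]]),np.array([d@e,d[2]])
E
python3 - <<'E'
from h import *
f=dict(np.load("w1.npz"));g=cv2.cvtColor(f["img"],cv2.COLOR_RGB2GRAY)
for c in(290,375,325,333,340):print(c,list(enumerate(g[80:152,c],80)) if 0 else " ".join(map(str,g[82:150,c])))
print(g[139,260:410])
for p in((292,88),(292,143)):print(p,ray(f,p,36,f["T"]))
for p in((273,115),(396,115)):print(p,ray(f,p,50,f["T"]))
for p in((258,226),(408,226),(404,226)):print("rim",p,ray(f,p,68,f["T"]))
E
```

```text
290 39 38 40 39 38 56 76 89 95 100 102 105 106 105 107 109 110 113 111 113 115 117 118 119 120 122 129 155 191 210 216 218 220 224 227 229 226 225 222 220 218 214 210 206 204 203 198 196 193 189 188 186 183 177 172 166 160 149 138 120 94 69 57 54 55 56 53 56
375 32 33 35 37 40 56 77 88 94 99 101 103 105 104 106 108 110 109 110 114 114 116 116 117 118 117 120 123 124 127 126 125 126 125 125 124 122 123 122 119 118 116 115 113 114 114 113 110 109 109 107 112 130 158 166 162 155 146 136 116 84 59 53 51 50 50 49 50
325 33 34 34 36 33 35 41 57 83 101 103 104 102 102 102 102 98 87 74 65 62 63 62 63 63 65 64 67 69 70 69 69 71 71 69 67 67 65 65 64 63 66 68 78 89 95 94 91 88 86 84 92 148 212 230 232 232 233 232 219 168 102 61 52 53 52 51 53
333 35 35 34 36 34 42 52 59 46 36 37 60 92 117 131 135 135 134 136 129 112 84 66 63 63 66 66 66 68 66 70 69 69 69 68 68 67 66 66 65 63 64 65 72 88 93 93 92 90 88 84 90 147 211 230 233 233 233 231 218 168 102 62 50 52 52 52 53
340 33 33 35 36 34 34 47 67 89 99 102 107 115 123 125 124 123 113 97 79 68 64 62 63 61 65 67 67 67 69 69 67 71 69 69 67 66 65 64 65 
[... 387 characters left out ...]
233 233 233 233 233 232 233 232 233 232 233 232 233 232 232 233 231 233
 232 230 220 180 125 102 117 137 144 147 147 146 148 146 146 146 146 146
 146 147 147 145 148 146 147 146 145 146 148 147 146 145 145 146 145 145
 146 146 145 144 135 110  80  57  53  51  52  54  54  63  75  83  82  84
  82  82  85  79  75  70]
(292, 88) [468.27754425   0.84517269  36.        ]
(292, 143) [459.06989278 -55.08824841  36.        ]
(273, 115) [445.74973224 -22.58747043  50.        ]
(396, 115) [569.43783223 -40.63889781  50.        ]
rim (258, 226) [ 412.00986417 -132.31702967   68.        ]
rim (408, 226) [ 568.80434754 -155.16030955   68.        ]
rim (404, 226) [ 564.62456138 -154.5513594    68.        ]
```

```bash
python3 - <<'E'
from h import *
f=dict(np.load("w1.npz"));T=f["T"]
def tan(px,v0):
    c,d=sect(f,T,px);d=d/np.linalg.norm(d);w=np.array([v0,36])-c;return abs(w[0]*d[1]-w[1]*d[0])
def side(px,p):
    c,d=sect(f,T,px);d=d/np.linalg.norm(d);w=p-c;return w[0]*d[1]-w[1]*d[0]
for rt,rb in((87.6,142.2),):
    r=least_squares(lambda x:[tan((333,rt),x[0])-28,tan((333,rb),x[0])-28],[-100]);v0=r.x[0];print(v0,r.fun)
def pad(a):  # a: angle of normal from +z toward -y
    n=np.array([-np.sin(a),np.cos(a)]);t=np.array([np.cos(a),np.sin(a)]);c=np.array([v0,36])
    return c+25*n+12*t,c+25*n-12*t
for a in np.radians(range(50,105,5)):
    u,l=pad(a);print(round(np.degrees(a)),round(side((333,134),u),1),round(side((333,142.4),l),1))
c,d=sect(f,T,(333,115));e=np.array([-np.sin(TT),np.cos(TT)]);x=np.array([np.cos(TT),np.sin(TT)])
print("valve xy",505*0+0, v0*e+ (x@np.array([507.6,-31.6]))*x, T[:3,3])
E
```

```text
41.91948499613714 [-0.01644371 -0.01658068]
50 -5.3 -0.7
55 -3.3 -0.5
60 -1.4 -0.5
65 0.4 -0.7
70 2.0 -1.2
75 3.5 -1.8
80 4.8 -2.7
85 5.9 -3.7
90 6.8 -5.0
95 7.5 -6.4
100 8.0 -7.9
valve xy 0 [507.42861715 -32.75745982] [491.68765937  -7.99360478 423.128001  ]
```

Request:
send_rows:
  moves:
    - [[0.009, -0.005, -0.03, 0, 0, 0, 0.6], [0.009, -0.005, -0.04, 0, 0, 0, 0.6], [0, 0, -0.04, 0, 0, 0, 0.6], [0, 0, -0.04, 0, 0, 0, 0.6], [0, 0, -0.04, 0, 0, 0, 0.6], [0, 0, -0.04, 0, 0, 0, 0.6], [0, 0, -0.03, 0, 0, 0, 0.6], [0, 0, -0.008, 0, 0, 0, 0.6], [0, 0, 0, 0, 0, 0, 0.6]]

```text
clock: 2.75
eef_pos: [499.5, -86.8, 29.9]
tcp_rot: [-3.139, 0.0, 1.426]
contact_force: [0.9, -0.1, 1.0]
opening: 0.802
grasp_force: 0.0
```

Request:
send_rows:
  moves:
    - [[0.0007, 0.005, 0, 0, 0, 0, 0.6], [0.0007, 0.005, 0, 0, 0, 0, 0.6], [0.0003, 0.002, 0, 0, 0, 0, 0.6], [0.0003, 0.002, 0, 0, 0, 0, 0.6], [0.0003, 0.002, 0, 0, 0, 0, 0.6], [0.0003, 0.002, 0, 0, 0, 0, 0.6], [0.0003, 0.002, 0, 0, 0, 0, 0.6], [0.0003, 0.002, 0, 0, 0, 0, 0.6], [0.0003, 0.002, 0, 0, 0, 0, 0.6], [0, 0, 0, 0, 0, 0, 0.6]]

```text
clock: 3.75
eef_pos: [504.2, -61.8, 30.2]
tcp_rot: [-3.141, -0.0, 1.427]
contact_force: [0.2, -0.7, 0.3]
opening: 0.803
grasp_force: 0.0
```

```bash
cat > look.py <<'E'
from rig import *
from h import *
import sys
s=sense();f=grab_frame("wrist");t=grab_frame("top");print(s["clock"],s["eef_pos"],s["contact_force"])
n=sys.argv[1];np.savez(n+".npz",T=tool_cam(s,f),**f);np.savez(n+"t.npz",**t)
a=f["img"][...,::-1];b=cv2.resize(t["img"][130:260,225:385,::-1],None,fx=2.4,fy=2.4,interpolation=2)
b=cv2.convertScaleAbs(b,alpha=1.6);c=np.zeros((312,800,3),np.uint8);c[:, :384]=b;c[:260,384:]=cv2.resize(a,(416,260));cv2.imwrite(f"pics/{n}.png",c)
E
python3 look.py p2
```

```text
3.75 [504.17517176 -61.8064725   30.21648076] [ 0.15905117 -0.65406945  0.25550801]
```

View pics/p2.png

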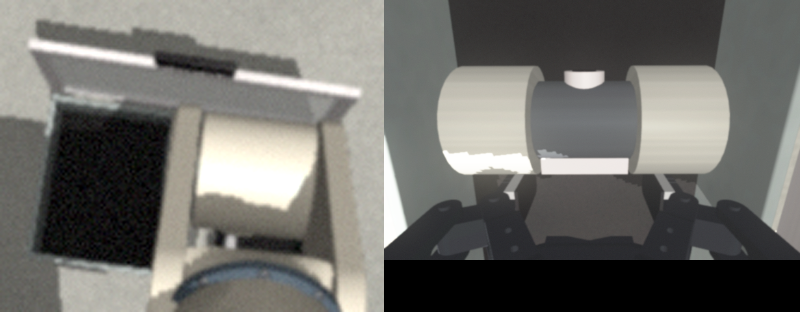

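The wrist view shows the fingers just reaching both collars. The pad's upper edge is at about full-frame row 242, and the boss is at the top. I'll push in small steps and measure each time.

Request:
send_rows:
  moves:
    - [[0.0003, 0.002, 0, 0, 0, 0, 0.6], [0.0003, 0.002, 0, 0, 0, 0, 0.6], [0.0003, 0.002, 0, 0, 0, 0, 0.6], [0.0003, 0.002, 0, 0, 0, 0, 0.6], [0.0003, 0.002, 0, 0, 0, 0, 0.6], [0.0003, 0.002, 0, 0, 0, 0, 0.6], [0.0003, 0.002, 0, 0, 0, 0, 0.6], [0.0003, 0.002, 0, 0, 0, 0, 0.6], [0, 0, 0, 0, 0, 0, 0.6], [0, 0, 0, 0, 0, 0, 0.6]]

```text
clock: 4.85
eef_pos: [506.6, -46.0, 30.3]
tcp_rot: [-3.142, -0.0, 1.427]
contact_force: [0.9, -0.7, 0.9]
opening: 0.8
grasp_force: 0.0
```

```bash
cat > meas.py <<'E'
from rig import *
from h import *
import sys
def prof(g,c,lo,hi):
    p=cv2.GaussianBlur(g,(5,1),0)[:,c-4:c+5].mean(1);d=np.gradient(p);i=[k for k in range(lo,hi) if abs(d[k])>6 and abs(d[k])==abs(d[k-2:k+3]).max()]
    return [(k,round(d[k])) for k in i]
if __name__=="__main__":
    s=sense();f=grab_frame("wrist");n=sys.argv[1];np.savez(n+".npz",T=tool_cam(s,f),**f)
    cv2.imwrite(f"pics/{n}.png",f["img"][...,::-1])
    g=cv2.cvtColor(f["img"],cv2.COLOR_RGB2GRAY)
    print(s["clock"],s["eef_pos"].round(1),s["contact_force"].round(1))
    for c in (160,290,335,470):print(c,prof(g,c,30,330))
E
python3 - <<'E'
from meas import *
f=dict(np.load("p2.npz"));g=cv2.cvtColor(f["img"],cv2.COLOR_RGB2GRAY)
for c in (160,290,335,470):print(c,prof(g,c,30,330))
E
python3 meas.py p3
```

```text
160 [(101, 27), (235, 18), (256, -9), (260, -24), (268, -29)]
290 [(110, 44), (133, -29), (243, 50), (268, -55)]
335 [(109, 34), (129, -18), (243, 49), (268, -52)]
470 [(100, 27), (267, -32), (280, 6), (298, -6)]
4.85 [506.6 -46.   30.3] [ 0.9 -0.7  0.9]
160 [(99, 26), (256, 8), (259, -14), (266, -32)]
290 [(105, 32), (122, -41), (221, 41), (251, -15), (262, -37)]
335 [(110, 12), (122, -20), (220, 39), (251, -14), (261, -35)]
470 [(98, 26), (265, -32), (280, 7), (298, -7)]
```

```bash
cat > ang.py <<'E'
from h import *
def ang(n,ct,cb,pu,pl=None,col=312):
    f=dict(np.load(n+".npz"));T=f["T"]
    def dist(px,p):
        c,d=sect(f,T,px);d=d/np.linalg.norm(d);w=p-c;return w[0]*d[1]-w[1]*d[0]
    tr=lambda x:[abs(dist((165,ct),np.array([x[0],36])))-28,abs(dist((165,cb),np.array([x[0],36])))-28]
    r=least_squares(tr,[T[:3,3]@[-np.sin(TT),np.cos(TT),0]]);v0=r.x[0]
    def e(a,s):
        n=np.array([-np.sin(a),np.cos(a)]);t=np.array([np.cos(a),np.sin(a)]);return np.array([v0,36])+25*n+s*12*t
    A=np.radians(np.arange(-40,100,.5));o=[]
    for px,s in((pu,1),(pl,-1)):
        if px:
            D=np.array([dist((col,px),e(a,s)) for a in A]);i=np.where(np.diff(np.sign(D)))[0];o.append(np.degrees(A[i]).round(1))
    print(n,"v0",round(v0,1),r.fun.round(1),"a upper/lower",o)
E
python3 - <<'E'
from ang import *
ang("p2",100.5,268,242.5,268);ang("p3",98.5,265.5,220.5,261.5)
E
```

```text
p2 v0 82.8 [-24.7  27.8] a upper/lower [array([], dtype=float64), array([], dtype=float64)]
p3 v0 99.5 [-24.7  27.7] a upper/lower [array([], dtype=float64), array([], dtype=float64)]
```

```bash
sed -i 's/,0\]\]);v0/,0]-30]);v0/' ang.py; python3 - <<'E'
from ang import *
ang("p2",100.5,268,242.5,268);ang("p3",98.5,265.5,220.5,261.5)
E
```

```text
p2 v0 51.5 [0. 0.] a upper/lower [array([47.]), array([], dtype=float64)]
p3 v0 68.3 [-0.1 -0.1] a upper/lower [array([33.]), array([21. , 54.5])]
```

View pics/p3.png

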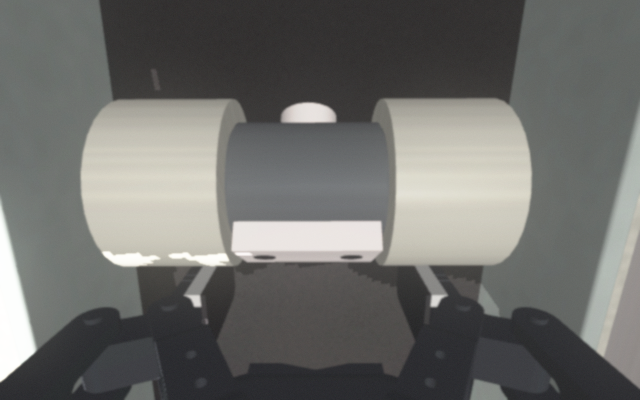

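```bash
python3 - <<'E'
from ang import *
ang("p3",98.5,265.5,220.5,251);ang("p3",98.5,265.5,220.5,256)
E
```

```text
p3 v0 68.3 [-0.1 -0.1] a upper/lower [array([33.]), array([ 6., 73.])]
p3 v0 68.3 [-0.1 -0.1] a upper/lower [array([33.]), array([12. , 65.5])]
```

The wrist view shows that the bright strip at rows 221–251 is the pad's side wall. The face with its two screw holes is only rows 251–262, so the pad still faces well to the side. I'm recomputing with row 251 as the upper edge of the face.

```bash
python3 - <<'E'
from ang import *
ang("p3",98.5,265.5,251,261.5);ang("p2",100.5,268,266)
E
```

```text
p3 v0 68.3 [-0.1 -0.1] a upper/lower [array([57.]), array([21. , 54.5])]
p2 v0 51.5 [0. 0.] a upper/lower [array([78.5, 98.5])]
```

Request:
send_rows:
  moves:
    - [[0.0004, 0.003, 0, 0, 0, 0, 0.6], [0.0004, 0.003, 0, 0, 0, 0, 0.6], [0.0004, 0.003, 0, 0, 0, 0, 0.6], [0.0004, 0.003, 0, 0, 0, 0, 0.6], [0.0004, 0.003, 0, 0, 0, 0, 0.6], [0.0004, 0.003, 0, 0, 0, 0, 0.6], [0.0003, 0.002, 0, 0, 0, 0, 0.6], [0.0001, 0.001, 0, 0, 0, 0, 0.6], [0.0001, 0.001, 0, 0, 0, 0, 0.6], [0.0001, 0.001, 0, 0, 0, 0, 0.6]]

```text
clock: 5.9
eef_pos: [509.5, -23.1, 30.3]
tcp_rot: [-3.141, 0.0, 1.427]
contact_force: [-0.4, -0.2, 0.6]
opening: 0.801
grasp_force: 0.2
```

Request:
send_rows:
  moves:
    - [[0, 0, 0, 0, 0, 0, 0.6], [0, 0, 0, 0, 0, 0, 0.6], [0, 0, 0, 0, 0, 0, 0.6]]

```text
clock: 6.2
eef_pos: [509.6, -23.1, 30.3]
tcp_rot: [-3.142, 0.0, 1.427]
contact_force: [-0.7, -0.5, -0.6]
opening: 0.799
grasp_force: 0.0
```

```bash
python3 meas.py p4
```

```text
6.2 [509.6 -23.1  30.3] [-0.7 -0.5 -0.6]
160 [(103, 22), (270, -34)]
290 [(127, 7), (175, 20), (189, 20), (261, -58)]
335 [(127, 8), (175, 19), (188, 20), (261, -53)]
470 [(103, 25), (269, -28), (298, -6)]
```

View pics/p4.png

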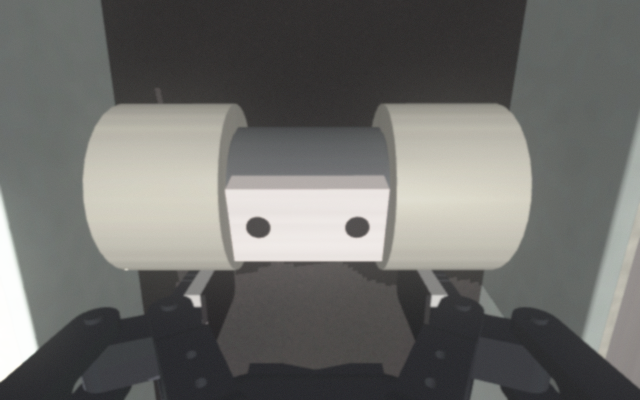

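The pad face now fills rows 189–261, with holes at (258,227) and (357,227), and the upper side wall is at rows 175–189.

```bash
python3 - <<'E'
from ang import *
ang("p4",103.5,270,188.5,261.5)
E
```

```text
p4 v0 89.7 [-0.1 -0.1] a upper/lower [array([11.5]), array([13., 63.])]
```

Request:
send_rows:
  moves:
    - [[0.0001, 0.001, 0, 0, 0, 0, 0.6], [0.0002, 0.001, 0, 0, 0, 0, 0.6], [0.0001, 0.001, 0, 0, 0, 0, 0.6], [0.0002, 0.001, 0, 0, 0, 0, 0.6], [0.0001, 0.0005, 0, 0, 0, 0, 0.6], [0.0001, 0.0005, 0, 0, 0, 0, 0.6], [0, 0, 0, 0, 0, 0, 0.6], [0, 0, 0, 0, 0, 0, 0.6]]

```text
clock: 7.05
eef_pos: [510.4, -18.1, 30.3]
tcp_rot: [3.142, -0.0, 1.427]
contact_force: [-0.1, 0.3, 0.8]
opening: 0.803
grasp_force: 0.0
```

```bash
python3 meas.py p5
```

```text
7.05 [510.4 -18.1  30.3] [-0.1  0.3  0.8]
160 [(105, 22), (271, -31)]
290 [(128, 7), (166, 16), (173, 27), (254, -53)]
335 [(128, 7), (166, 16), (173, 26), (254, -53), (263, 6)]
470 [(105, 25), (271, -32), (298, -7)]
```

```bash
python3 - <<'E'
from ang import *
ang("p5",105.5,271.5,173,254.5);ang("p5",105,271,173.5,254)
E
```

```text
p5 v0 94.3 [-0.1 -0.1] a upper/lower [array([1.5]), array([ 2.5, 75.5])]
p5 v0 94.5 [-0.1 -0.1] a upper/lower [array([2.]), array([ 2.5, 75.5])]
```

Request:
send_rows:
  moves:
    - [[0.0001, 0.0005, 0, 0, 0, 0, 0.6], [0.0001, 0.0005, 0, 0, 0, 0, 0.6], [0, 0, 0, 0, 0, 0, 0.6], [0, 0, 0, 0, 0, 0, 0.6], [0, 0, 0, 0, 0, 0, 0.6]]

```text
clock: 7.6
eef_pos: [510.6, -17.1, 30.3]
tcp_rot: [-3.142, -0.0, 1.427]
contact_force: [-0.4, 0.2, 0.5]
opening: 0.805
grasp_force: 0.0
```

```bash
python3 meas.py p6
```

```text
7.6 [510.6 -17.1  30.3] [-0.4  0.2  0.5]
160 [(105, 24), (271, -32)]
290 [(128, 7), (164, 14), (170, 31), (252, -53)]
335 [(128, 7), (164, 14), (170, 30), (252, -58)]
470 [(105, 26), (271, -31), (298, -7)]
```

Request:
send_rows:
  moves:
    - [[-0.0015, -0.01, 0, 0, 0, 0, 0.6], [-0.003, -0.02, 0, 0, 0, 0, 0.6], [0, 0, 0.04, 0, 0, 0, 0.6], [0, 0, 0.04, 0, 0, 0, 0.6], [0, 0, 0.04, 0, 0, 0, 0.6], [0, 0, 0, 0, 0, 0, 0.6], [0, 0, 0, 0, 0, 0, 0.6]]

```text
clock: 8.35
eef_pos: [506.5, -47.6, 151.1]
tcp_rot: [3.139, -0.0, 1.427]
contact_force: [-0.2, -0.1, 0.6]
opening: 0.8
grasp_force: 0.0
```

```bash
python3 meas.py p7; python3 - <<'E'
from meas import *
f=dict(np.load("p7.npz"));g=cv2.cvtColor(f["img"],cv2.COLOR_RGB2GRAY)
for c in(270,280,325,340,350):print(c,prof(g,c,20,330))
from ang import *
ang("p6",105.5,271.5,170.5,252)
E
```

```text
8.35 [506.5 -47.6 151.1] [-0.2 -0.1  0.6]
160 [(138, 21), (299, -39)]
290 [(61, 6), (73, 43), (90, -22), (101, 26), (117, -42), (298, 15)]
335 [(61, 7), (73, 43), (90, -36), (101, 38), (117, -44), (299, 14)]
470 [(278, 7), (298, -35)]
270 [(48, 17), (73, 16), (117, -9), (139, -17), (288, -6), (298, 15)]
280 [(73, 43), (91, -14), (100, 16), (117, -41), (288, -7), (298, 15)]
325 [(61, 7), (73, 44), (117, -44), (299, 14)]
340 [(61, 7), (73, 43), (90, -16), (100, 17), (117, -44), (299, 14)]
350 [(48, 14), (73, 17), (117, -13), (138, -15), (299, 15)]
p6 v0 95.3 [-0.1 -0.1] a upper/lower [array([0.]), array([ 0. , 78.5])]
```

View pics/p7.png

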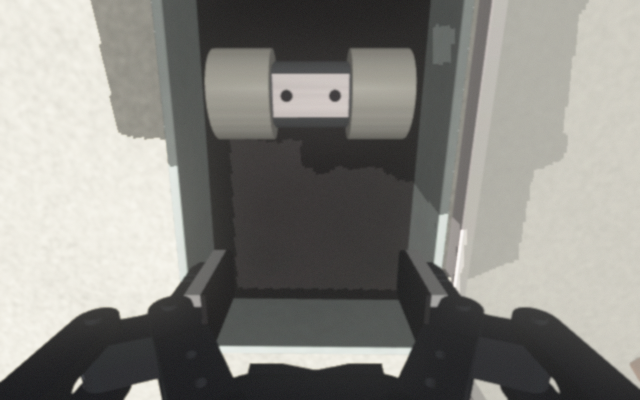

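The pad faces up at (311,95) with both holes visible. The collars span rows 48–138 and the pad rows 73–117. I'm checking the angle from this view and working out the cover geometry.

```bash
python3 - <<'E'
from ang import *
ang("p7",48,138.7,73,117.3,col=311);ang("p7",48.5,138.3,73.3,117)
E
```

```text
p7 v0 67.1 [ 27.9 -27.9] a upper/lower [array([], dtype=float64), array([], dtype=float64)]
p7 v0 67.1 [ 27.6 -27.6] a upper/lower [array([], dtype=float64), array([], dtype=float64)]
```

```bash
sed -i 's/-30\]);v0/+off]);v0/; s/col=312/col=312,off=-30/' ang.py; python3 - <<'E'
from ang import *
ang("p7",48,138.7,73,117.3,311,0);ang("p7",48.5,138.3,73.3,117,311,0)
E
```

```text
p7 v0 95.3 [-0.1 -0.1] a upper/lower [array([-0.5]), array([1.])]
p7 v0 95.2 [-0.4 -0.4] a upper/lower [array([0.]), array([0.5])]
```

The pad is up to within about 0.5°, and the valve is lying still. Next I close the gripper, go over the cover and get behind it.

Request:
send_rows:
  moves:
    - [[0, 0, 0.04, 0, 0, 0, -1], [0, 0, 0.04, 0, 0, 0, -1], [0, 0, 0.04, 0, 0, 0, -1], [0, 0, 0.045, 0, 0, 0, -1], [0.02, 0.003, 0, 0, 0, 0, -1], [0.03, 0.004, 0, 0, 0, 0, -1], [0.03, 0.004, 0, 0, 0, 0, -1], [0.03, 0.004, 0, 0, 0, 0, -1], [0.03, 0.003, 0, 0, 0, 0, -1], [0.01, 0, 0, 0, 0, 0, -1]]

```text
clock: 9.4
eef_pos: [657.6, -28.9, 312.3]
tcp_rot: [-3.139, 0.0, 1.427]
contact_force: [-0.7, -0.1, -0.9]
opening: 0.001
grasp_force: 0.0
```

```bash
python3 - <<'E'
from rig import *
from h import *
s=sense();print(s["eef_pos"],s["opening"],s["contact_force"])
a=grab_frame("scene");b=grab_frame("wrist");cv2.imwrite("pics/q1.png",np.hstack([cv2.resize(a["img"][40:290,200:450],(400,400),interpolation=2),cv2.resize(b["img"],(400,250)).__class__.__call__((400,400,3),dtype=np.uint8)*0+np.vstack([cv2.resize(b["img"],(400,250)),np.zeros((150,400,3),np.uint8)])])[...,::-1])
E
```

```text
[657.64154529 -28.85738717 312.27584819] 0.0008596055223568478 [-0.65869731 -0.11395324 -0.91017714]
```

View pics/q1.png

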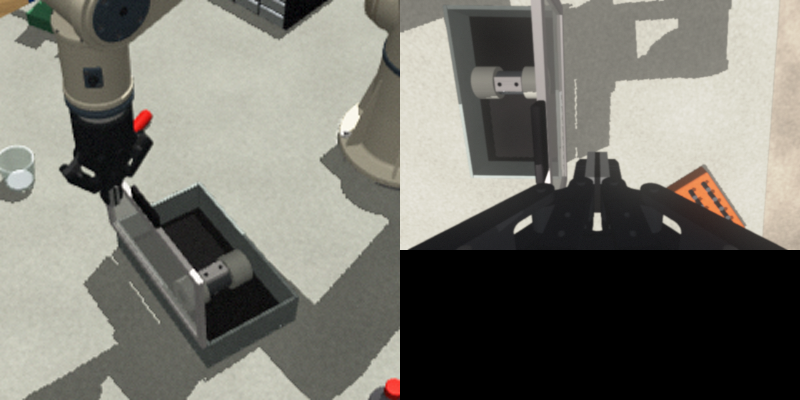

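The scene view shows the shut fingers behind and above the cover, clear of it. The wrist view shows the gap to the panel. I'll descend behind the cover and approach it.

Request:
send_rows:
  moves:
    - [[0, 0, -0.035, 0, 0, 0, -1], [0, 0, -0.035, 0, 0, 0, -1], [-0.01, 0.0015, 0, 0, 0, 0, -1], [-0.01, 0.0015, 0, 0, 0, 0, -1], [-0.01, 0.0015, 0, 0, 0, 0, -1], [-0.01, 0.0015, 0, 0, 0, 0, -1], [0, 0, 0, 0, 0, 0, -1]]

```text
clock: 10.2
eef_pos: [615.4, -22.9, 247.3]
tcp_rot: [3.139, -0.0, 1.427]
contact_force: [-0.5, 0.6, 0.7]
opening: 0.0
grasp_force: 0.1
```

Request:
send_rows:
  moves:
    - [[-0.009, 0.0015, 0, 0, 0, 0, -1], [-0.01, 0.0015, 0, 0, 0, 0, -1], [-0.0115, 0.0015, -0.0015, 0, 0, 0, -1], [-0.0115, 0.0015, -0.002, 0, 0, 0, -1], [-0.011, 0.0015, -0.003, 0, 0, 0, -1], [-0.011, 0.0015, -0.004, 0, 0, 0, -1]]

```text
clock: 10.8
eef_pos: [550.9, -13.9, 234.4]
tcp_rot: [-3.141, -0.0, 1.427]
contact_force: [2.2, 0.3, 2.2]
opening: -0.003
grasp_force: 1.1
```

Request:
send_rows:
  moves:
    - [[-0.009, 0.0013, -0.006, 0, 0, 0, -1], [-0.009, 0.0014, -0.007, 0, 0, 0, -1], [-0.01, 0.0014, -0.006, 0, 0, 0, -1], [-0.0095, 0.0014, -0.007, 0, 0, 0, -1], [-0.0085, 0.0013, -0.008, 0, 0, 0, -1], [-0.0085, 0.0012, -0.008, 0, 0, 0, -1], [-0.0075, 0.0011, -0.009, 0, 0, 0, -1], [-0.007, 0.0011, -0.0095, 0, 0, 0, -1], [-0.006, 0.0009, -0.01, 0, 0, 0, -1], [-0.006, 0.0009, -0.0105, 0, 0, 0, -1]]

```text
clock: 11.8
eef_pos: [470.5, -2.0, 152.9]
tcp_rot: [-3.141, 0.0, 1.427]
contact_force: [0.7, 0.3, 2.0]
opening: -0.004
grasp_force: 0.7
```

Request:
send_rows:
  moves:
    - [[-0.0045, 0.0006, -0.011, 0, 0, 0, -1], [-0.0045, 0.0006, -0.011, 0, 0, 0, -1], [-0.0025, 0.0004, -0.0115, 0, 0, 0, -1], [-0.0025, 0.0004, -0.0115, 0, 0, 0, -1], [-0.001, 0.0001, -0.005, 0, 0, 0, -1], [0, 0, -0.005, 0, 0, 0, -1], [0, 0, -0.002, 0, 0, 0, -1], [0, 0, 0, 0, 0, 0, -1]]

```text
clock: 12.6
eef_pos: [456.2, 0.0, 96.6]
tcp_rot: [-3.141, 0.0, 1.427]
contact_force: [-0.2, -0.1, 0.4]
opening: -0.0
grasp_force: 0.0
```

Request:
send_rows:
  moves:
    - [[0, 0, -0.001, 0, 0, 0, -1], [0, 0, -0.001, 0, 0, 0, -1], [0, 0, 0, 0, 0, 0, -1]]

```text
clock: 12.9
eef_pos: [456.4, 0.0, 95.0]
tcp_rot: [3.141, -0.0, 1.427]
contact_force: [0.6, 0.6, 0.4]
opening: 0.004
grasp_force: 0.1
```

Request:
send_rows:
  moves:
    - [[0, 0, -0.001, 0, 0, 0, -1], [0, 0, -0.001, 0, 0, 0, -1], [0, 0, 0, 0, 0, 0, -1]]

```text
clock: 13.2
eef_pos: [456.2, 0.0, 92.7]
tcp_rot: [3.141, -0.0, 1.427]
contact_force: [0.0, -0.2, -0.6]
opening: -0.004
grasp_force: 0.1
```

Request:
send_rows:
  moves:
    - [[0, 0, -0.001, 0, 0, 0, -1], [0, 0, -0.001, 0, 0, 0, -1]]

```text
clock: 13.4
eef_pos: [456.1, 0.0, 90.7]
tcp_rot: [3.142, -0.0, 1.427]
contact_force: [0.7, -0.2, 0.6]
opening: 0.002
grasp_force: 0.5
```

Request:
send_rows:
  moves:
    - [[0, 0, -0.001, 0, 0, 0, -1], [0, 0, -0.001, 0, 0, 0, -1]]

```text
clock: 13.6
eef_pos: [456.2, 0.0, 89.7]
tcp_rot: [-3.141, -0.0, 1.427]
contact_force: [-8.7, 0.5, 35.8]
opening: -0.002
grasp_force: 17.9
```

That was firm contact at the rim. I'll retreat and check.

Request:
send_rows:
  moves:
    - [[0, 0, 0.005, 0, 0, 0, -1], [0, 0, 0.03, 0, 0, 0, -1], [0, 0, 0.04, 0, 0, 0, -1], [-0.01, -0.04, 0.03, 0, 0, 0, -1], [-0.01, -0.045, 0.03, 0, 0, 0, -1], [-0.01, -0.045, 0.03, 0, 0, 0, -1], [-0.01, -0.045, 0.02, 0, 0, 0, -1], [-0.01, -0.045, 0, 0, 0, 0, -1], [0, -0.02, 0, 0, 0, 0, -1], [0, 0, 0, 0, 0, 0, -1]]

```text
clock: 14.6
eef_pos: [407.8, -233.1, 267.7]
tcp_rot: [3.141, 0.001, 1.424]
contact_force: [-0.4, 0.6, -0.1]
opening: 0.002
grasp_force: 0.0
```

```bash
python3 - <<'E'
from rig import *
from h import *
s=sense();print(s["clock"],s["eef_pos"],s["contact_force"])
a=grab_frame("scene");b=grab_frame("top")
cv2.imwrite("pics/q2.png",np.hstack([cv2.resize(a["img"][100:300,230:430],(400,400),interpolation=2),cv2.resize(b["img"][120:280,220:380],(400,400),interpolation=2)])[...,::-1])
t0=np.load("top0.npz")["img"].astype(int)
for n,(x,y) in dict(oil=(145,220),jar=(452,172),driver=(435,255)).items():print(n,abs(b["img"][y-18:y+18,x-18:x+18]-t0[y-18:y+18,x-18:x+18]).mean().round(1))
E
```

```text
14.6 [ 407.79190728 -233.06084123  267.71322777] [-0.37108438  0.63984069 -0.14485346]
oil 7.4
jar 10.4
driver 55.9
```

View pics/q2.png

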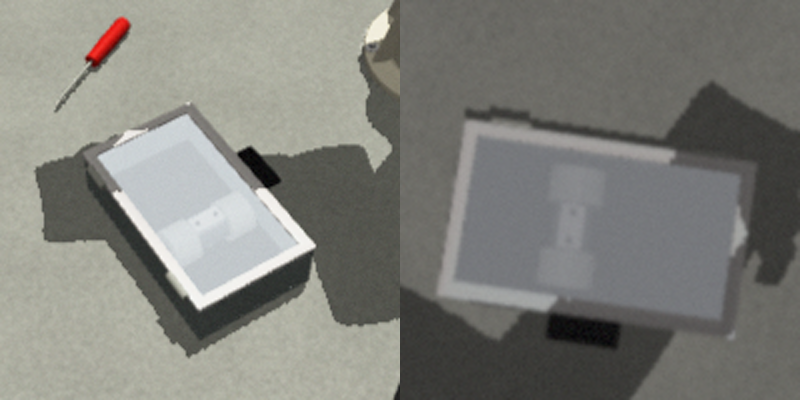

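The left view shows the cover lying flat on the rim with its tab over the near edge. The right view shows the pad up with both holes at (571,212–240) through the panel. The driver is where it was, and the change in its pixels is the arm's shadow. I'm handing in.

```bash
python3 -c "
from rig import *
print(sign_off())"
```

```text
the job is handed in; nothing more can be done
None
```

The job is handed in: I rolled the valve along the mat until its pad faced up (within about 0.5° by the wrist camera), then closed the cover until it stopped firmly on the rim, and no bystander appeared moved.

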